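Clear the carry handle and hold a recessed reset button

ROBOT

A 6-joint arm with a two-finger parallel gripper is mounted at the origin on the work surface. World frame = base frame: x ahead of the robot, y to its left, z up, the work surface at z = 0. Lengths are in m, angles in rad, forces in N, time in s.
With the tool pointing down it reaches from about 0.25 to 0.725 m from the base axis. Payload 4 kg.
Tool frame: the origin (TCP) lies at the centre of the arm's flange, where the gripper is bolted on; the fingertips stand 173 mm ahead of it and the grasp point (between the pads) lies 155 mm ahead of it; x points along the fingers, z is the direction in which the jaws open and shut, and the axes are right-handed (so a half turn about x gives the same grasp; the last joint's range is limited). The gripper opens to 85 mm and grips with 20 to 120 N. Pads are 22 mm wide; open, the fingers measure 114 mm over their backs; the gripper's body (76 mm by 85 mm) begins 54 mm behind the grasp point. The pads swing forward as they close: fully open they stand 13 mm farther back than shut.
Start: joints at [-1.12, 0.241, 0.005, 1.335, 0, 1.571], TCP at [0.218, -0.45, 0.405] pointing down, gripper open.
Joint ranges: [-2.72, 2.72], [-1.05, 1.87], [-1.09, 1.28], [-1.99, 2.15], [-1.42, 1.44], [-3.14, 3.14]. Speed limits (rad/s): [2.79, 2.79, 3.14, 3.14, 3.14, 3.14].

INTERFACE

Orientations are given as a unit quaternion [x, y, z, w].
In Python, from workcell import bot gives the robot as it stands.
- The arm moves only by the tool arm_command, never from a script. Its argument "moves" is one flat list of numbers, 7 for each row, row after row: the shift along the tool's x, y, z in m, then the turn, a rotation vector about the tool's x, y, z in rad, then the closure, from -1 (fully open) to 1 (shut). A call has 1 to 20 rows; each row shifts and turns the pose as measured when the row begins, along the tool's axes as they then stand; what a row does not reach is not made up. A row lasts 1/12 s, in which the tool goes at most 41.7 mm and 7.16 degrees, less where a joint would pass 70% of its speed; a pose out of reach is approached as far as the arm can. A call with a gripper value outside its range is refused whole. The fingers move at their own pace and stop on an object; the grip force is fixed at half the most. Time passes only in rows, so rows that do not move let the fingers close. It gives the time, the measured TCP pose, the force and the opening at its end, in the units of the state.
- bot.get_obs(): the state, without advancing time (a new reading comes with each control period).
- bot.camera(name): name is "scene" or "top" or "wrist"; returns the picture (420x560x3 uint8, red, green, blue); there is no depth.
- bot.get_calibration(name): a dict with "mtx" (3x3 intrinsics, pixels), "world_from_camera" (4x4, takes a point from camera to world coordinates); the wrist camera has in their place "mount" (4x4, takes a point from camera to tool coordinates, whose origin is the TCP and whose axes are the tool frame's). Camera axes: x right, y up, looking along -z (the intrinsics and any distortion apply to the point x, -y, -z); pixel columns grow to the right and rows downward; lengths in m; the calibration is good to about 2 mm. The wrist camera is an equidistant fisheye: a pixel r from the principal point sees the ray r / f radians off the axis. A picture is of the moment at which its call begins: read the wrist's pose just before it. get_calibration takes no time and is no camera call.
- bot.job_done(): hands the job in, once; it reports no verdict.
The state is a dict: "clock": time; "joint_pos": joint angles; "joint_vel": joint speeds; "tau": joint torques, N m; "eef_pos": TCP position; "tool_rot": TCP orientation; "ft_force": force on the tool from outside, world axes, zero at the start; "ft_torque": the same for the moment, N m; "grip_width": finger opening in m.
Only numpy, scipy, OpenCV 4.12 (cv2) and the standard library are available. Lean on these libraries where they do the work, as an engineer would, in place of code of your own. Each camera call takes 0.05 s, during which the arm holds its last target.

TASK

The microscope control unit needs its reset button held down. First swing its carry handle back, away from the robot, until it snaps into its end detent, and leave it there; then take the slim straight stylus from its stand, reach it down through the round hole in the unit's top and press the recessed button fully down with its tip. Finish while still gripping the stylus and holding the button down; leave the other things on the bench where they are.

Things in the scene. Friction and masses are not known exactly. Their poses are not given: they have to be found in the camera images.
- unit: Ivory control unit, fixed to the bench: a low box 190 (its x) x 200 (its y) x 80 mm high. Origin at the centre of its underside, z up; its -x side is the front (with a dark window and a knob), towards the robot. Its top deck is flat, with one round hole (point reset_port) in the front half and dark vent slots at the rear.
- reset_port (a point): Centre of the mouth of the round hole in the unit's deck (unit frame [-45, 0, 80] mm). The hole is vertical, 14 mm across, chamfered 2 mm, with a thin dark bezel. The grey button inside is 11 mm across; its top lies 25 mm below the deck when up, 29 mm when fully down (1.5 N starts it moving, 5 N holds it fully down; it springs back).
- reset_button (a joint): Travel of the recessed button in m: 0 up, 0.004 fully down.
- handle (a joint): Carry handle angle (rad). 0: leans to the unit's front (-x), 35 degrees above level; grows swinging up and over to the rear; 0.96 upright; 1.83 end stop. With a = 0.611 + value, the bar is at unit x = -0.110 cos a, z = 0.065 + 0.110 sin a (m). Friction holds it where left. End detent: a sprung bump, resists from 1.5 (about 3 N in all at the bar), past about 1.72 it snaps to the stop and stays.
- handle_bar (a point): Middle of the carry handle's crossbar: a plain steel round bar, 12 mm in diameter, 200 mm long along the unit's y, standing 110 mm from the hinge line and joined to two side arms outside the unit's sides. It can be pinched or pushed from above.
- handle_hinge (a point): Middle of the handle's hinge line, which runs along the unit's y, 65 mm above the bench, over the unit's middle.
- stylus_mid (a point): Centre of the stylus's grip. The stylus is one straight slim round tool, upright in a stand: grey grip 14 mm in diameter, 90 mm long, on a steel tip 5 mm in diameter, 50 mm long below it; 50 g. The grip's shoulder rests on the stand's top, so the grip's centre is 105 mm above the bench. z points from tip to grip.
- stylus_tip (a point): Lower end of the stylus's steel tip, 95 mm below stylus_mid along the stylus.
- stylus: The same stylus; origin at the end of its tip.
- stand_a: Aluminium block 60 x 60 x 60 mm, fixed, that holds the stylus's tip in a hole 8 mm across and 55 mm deep in its top. Origin at the centre of its underside. A twin block holds the T-key; which of the two stands nearer varies.
- tkey: Bystander: T-handled key upright in the other stand, a crossbar 70 mm long and 14 mm thick on top of its 14 mm stem. Top 129 mm above the bench. Origin at the end of its tip.
- jar: Bystander: amber jar with a black cap, 54 mm wide and 65 mm high. Origin at the centre of its underside.
- stub_box: Bystander: flat sample box with a clear lid, 90 x 130 x 34 mm. Origin at the centre of its underside.

How it is judged:
On the way, in this order (a step that is already met when the one before it is completed fails the run):
1. the carry handle is seated in its end detent at the rear (value of joint handle above 1.76 rad), for 0.2 s.
2. the stylus is lifted out of its stand (height (world z) of stylus_tip above 0.06 m), for 0.1 s.
3. the stylus's tip holds the recessed button down (value of joint reset_button above 0.0032 m and contact force between stylus and reset_button above 1 N), for 0.3 s.
At the end, for the whole second after the job is handed in: Through the last second: handle in its end detent (above 1.76 of 1.83 rad); button down more than 3.2 of 4 mm, pressed by the stylus with over 1 N; its tip in the hole, over 25 mm below the deck; stylus within 0.35 rad of upright and gripped by the fingers (all of step 3 and value of joint handle above 1.76 rad and contact force between the fingers and stylus above 1 N and horizontal distance between stylus_tip and reset_port below 0.007 m and z of stylus_tip in the frame of reset_port below -0.025 m and angle between stylus's own z axis and vertical below 0.35 rad); the arm keeps its last pose, push and grip.
It fails at once if the T-key is disturbed (moved more than 30 mm) (distance of tkey from where it was at the start of the episode above 0.03 m).
It fails at once if the jar is disturbed (moved more than 30 mm) (distance of jar from where it was at the start of the episode above 0.03 m).
It fails at once if the sample box is disturbed (moved more than 30 mm) (distance of stub_box from where it was at the start of the episode above 0.03 m).
It also fails if it takes over 64 s, if anything falls off the work surface, if the arm or the gripper's body presses on something with over 40 N, if the wrist force passes 120 N, or if a joint passes its speed limit or range.

## Working session

There is one attempt and no reset: what is moved stays moved. The work goes in short steps, Python scripts to look and compute and a tool call to move; the robot and the scene stay as the last step left them, time stands still between calls to the robot, and variables do not carry over. Pictures are saved under pics/ and viewed, and the job is handed in when it is done.

Besides the shell and the picture viewer there is one more tool, called after "Call:" as name(argument=value, ...), one argument or row to a line, values as JSON. arm_command: Moves the arm, as the interface text tells. Its arguments: {"type":"object","properties":{"moves":{"type":"array"}},"required":["moves"]}

```bash
mkdir -p pics
python3 - <<'E'
from workcell import bot
import cv2
o=bot.get_obs();print(o)
for n in ("scene","top","wrist"):
    cv2.imwrite(f"pics/{n}0.png",bot.camera(n)[:,:,::-1]); print(n,bot.get_calibration(n))
E
```

```text
{'clock': 0.0, 'joint_pos': array([-1.12000292e+00,  2.41448274e-01,  3.74663872e-03,  1.33518812e+00,
       -5.82275107e-07,  1.57080395e+00]), 'joint_vel': array([-3.57808987e-04, -5.97033727e-04,  1.19488227e-03, -1.49482229e-03,
       -7.77955688e-05,  1.02526713e-03]), 'tau': array([ 5.62772657e-04, -3.72318041e+01,  2.52407652e+01,  1.68340013e-02,
       -5.66372728e-05, -1.39186113e-06]), 'eef_pos': array([ 0.21772917, -0.44982224,  0.40380349]), 'tool_rot': array([ 0.37600129,  0.59972472, -0.37521534,  0.59847033]), 'ft_force': array([-0.15856838,  0.37460896, -0.16083888]), 'ft_torque': array([ 0.05517366, -0.08579202,  0.05994298]), 'grip_width': 0.08528774179384038}
scene {'mtx': array([[429.20339209,   0.        , 287.00419688],
       [  0.        , 429.20339209, 210.58042044],
       [  0.        ,   0.        ,   1.        ]]), 'world_from_camera': array([[ 0.84066054, -0.39243765,  0.37320576,  0.94846407],
       [ 0.54155452,  0.61288857, -0.57540099, -0.39376192],
       [-0.00292454,  0.68582818,  0.72775762,  0.73543258],
       [ 0.        ,  0.        ,  0.
[... 279 characters left out ...]
   [-0.99891646,  0.02692578,  0.03795941,  0.10082813],
       [ 0.04222227,  0.18124803,  0.98253063,  1.10610171],
       [ 0.        ,  0.        ,  0.        ,  1.        ]])}
wrist {'mtx': array([[325.1922621 ,   0.        , 286.46847686],
       [  0.        , 325.1922621 , 208.70665464],
       [  0.        ,   0.        ,   1.        ]]), 'mount': array([[ 2.40611710e-04,  2.66620506e-01, -9.63801561e-01,
         3.08640881e-02],
       [ 1.31094642e-03,  9.63800676e-01,  2.66620588e-01,
         6.77758313e-02],
       [ 9.99999112e-01, -1.32764424e-03, -1.17623468e-04,
         3.21363743e-05],
       [ 0.00000000e+00,  0.00000000e+00,  0.00000000e+00,
         1.00000000e+00]])}
```

View pics/scene0.png

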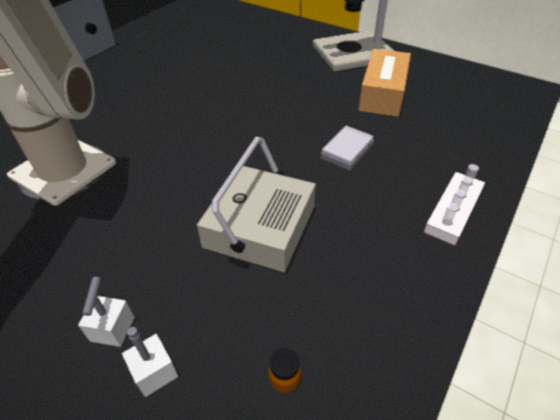

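View pics/top0.png

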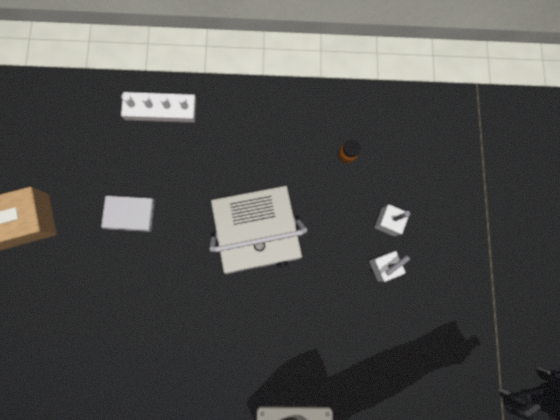

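View pics/wrist0.png

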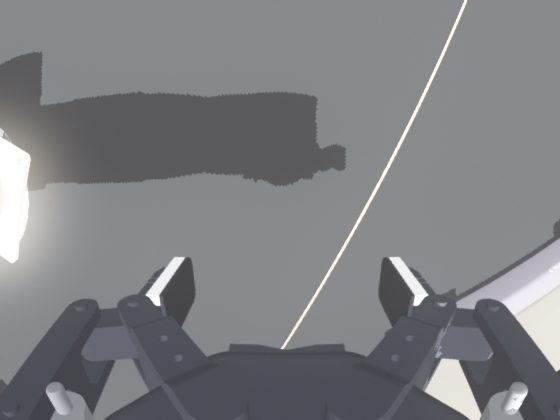

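The scene view puts the stylus in the farther stand at about (140,345), with the T-key nearer at (95,295). The handle leans over the front of the unit, whose hole is at about (240,198). Next I'll enlarge crops for measuring.

```bash
cat > h.py <<'E'
import numpy as np,cv2
from workcell import bot
from scipy.spatial.transform import Rotation as R
def ray(n,u,v):
    c=bot.get_calibration(n);M=c['mtx'];T=c['world_from_camera']
    d=np.array([(u-M[0,2])/M[0,0],-(v-M[1,2])/M[1,1],-1.])
    return T[:3,3],T[:3,:3]@d
def onz(n,u,v,z):
    o,d=ray(n,u,v);return o+d*(z-o[2])/d[2]
def tri(u1,v1,u2,v2,n1='top',n2='scene'):
    a,d=ray(n1,u1,v1);b,e=ray(n2,u2,v2)
    d/=np.linalg.norm(d);e/=np.linalg.norm(e)
    s=np.linalg.lstsq(np.c_[d,-e],b-a,rcond=None)[0]
    p,q=a+s[0]*d,b+s[1]*e
    return (p+q)/2,np.linalg.norm(p-q)
def proj(n,p):
    c=bot.get_calibration(n);T=np.linalg.inv(c['world_from_camera']);q=T[:3,:3]@p+T[:3,3]
    M=c['mtx'];return M[0,2]+M[0,0]*q[0]/-q[2],M[1,2]-M[1,1]*q[1]/-q[2]
def wray(u,v,obs):
    c=bot.get_calibration('wrist');M=c['mtx'];m=c['mount']
    x=(u-M[0,2])/M[0,0];y=(v-M[1,2])/M[1,1];r=np.hypot(x,y)
    d=np.array([np.sin(r)*x/r,-np.sin(r)*y/r,-np.cos(r)])
    A=R.from_quat(obs['tool_rot']).as_matrix()
    return A@m[:3,3]+obs['eef_pos'],A@m[:3,:3]@d
def wonz(u,v,obs,z):
    o,d=wray(u,v,obs);return o+d*(z-o[2])/d[2]
E
python3 - <<'E'
import cv2
t=cv2.imread('pics/top0.png');s=cv2.imread('pics/scene0.png')
a=cv2.resize(t[180:280,200:310],None,fx=5,fy=5,interpolation=cv2.INTER_CUBIC)
b=cv2.resize(t[190:290,360:420],None,fx=5,fy=5,interpolation=cv2.INTER_CUBIC)
cv2.imwrite('pics/c1.png',cv2.copyMakeBorder(cv2.hconcat([a[:500],b])[:, :800],0,0,0,0,0)) 
a=cv2.resize(s[130:270,190:330],None,fx=4,fy=4,interpolation=cv2.INTER_CUBIC)
cv2.imwrite('pics/c2.png',a)
cv2.imwrite('pics/c3.png',cv2.resize(s[270:400,70:190],None,fx=4,fy=4,interpolation=cv2.INTER_CUBIC))
E
```

```text
(no output)
```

View pics/c1.png

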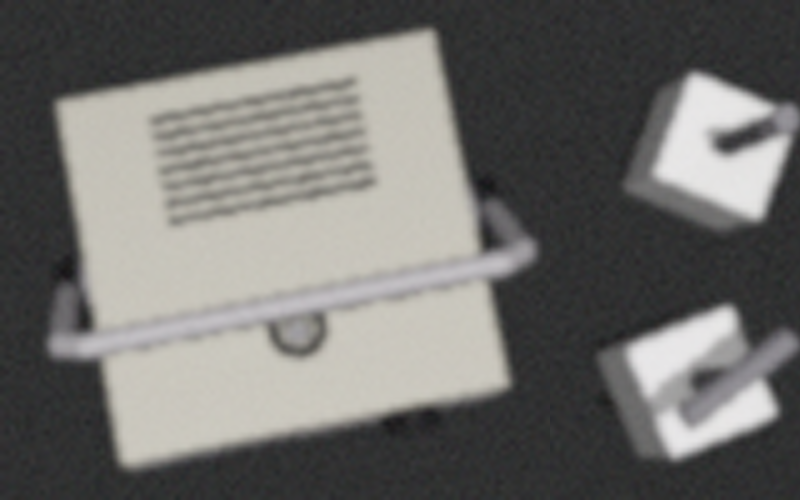

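View pics/c2.png

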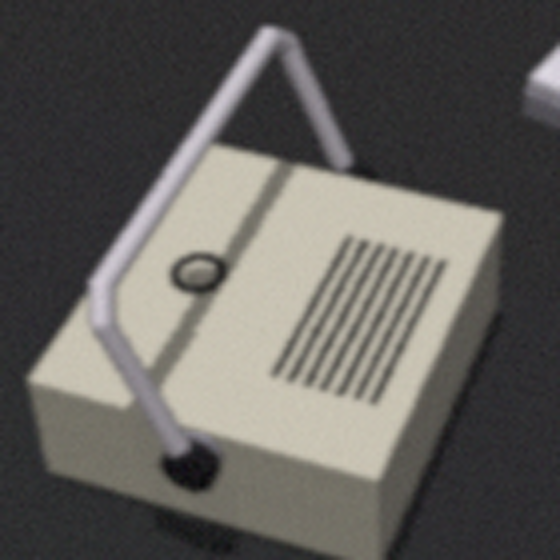

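View pics/c3.png

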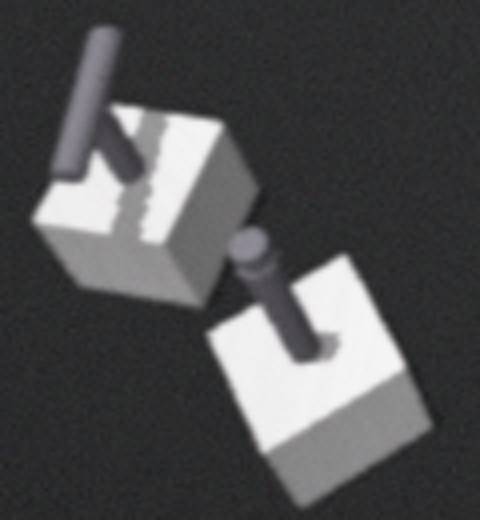

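Run:
```python
from h import *
np.set_printoptions(precision=4,suppress=True)
T=lambda x,y:(x/5+200-.4,y/5+180-.4)
cs=[onz('top',*T(*p),.08) for p in [(57,100),(436,30),(510,385),(122,468)]]
cs=np.array(cs);print(cs, [np.linalg.norm(cs[i]-cs[(i+1)%4]) for i in range(4)]);c=cs.mean(0);print('centre',c)
S=lambda x,y:(x/4+190-.4,y/4+130-.4)
sc=np.array([onz('scene',*S(*p),.08) for p in [(500,213),(377,480),(32,380),(212,145)]]);print(sc,sc.mean(0))
fx=((cs[0]+cs[1])-(cs[2]+cs[3]));print('yaw',np.degrees(np.arctan2(fx[1],fx[0])))
fx=((sc[0]+sc[1])-(sc[2]+sc[3]));print('yaw',np.degrees(np.arctan2(fx[1],fx[0])))
print('hole',onz('top',*T(298,325),.08),onz('scene',*S(198,272),.08))
for n,a,b in [('barL',T(65,345),S(270,32)),('barR',T(525,250),S(100,290)),('sty top',(407,213.3),(132,331)),('sty base',(394,218),(147,357.5)),('tk a',(388.4,271.6),(87,309)),('tkb',(407.6,257.6),(96,280))]:
    print(n,tri(*a,*b))
print(onz('top',407,213.3,.15),onz('scene',132,331,.15),onz('top',394,218,.06),onz('scene',147,357.5,.06))
# stand A corners
B=lambda x,y:((x-550)/5+360-.4,y/5+190-.4)
q=np.array([onz('top',*B(*p),.06) for p in[(690,72),(800,108),(765,222),(655,178)]]);print(q,q.mean(0))
S3=lambda x,y:(x/4+70-.4,y/4+270-.4)
q=np.array([onz('scene',*S3(*p),.06) for p in[(346,255),(405,368),(265,452),(208,335)]]);print(q,q.mean(0))
```

```text
[[ 0.6215  0.2286  0.08  ]
 [ 0.6648  0.0309  0.08  ]
 [ 0.4789 -0.0098  0.08  ]
 [ 0.433   0.1867  0.08  ]] [np.float64(0.20234154745942523), np.float64(0.19029764447457995), np.float64(0.20181655084433786), np.float64(0.19311374939402515)]
centre [0.5496 0.1091 0.08  ]
[[ 0.6182  0.2292  0.08  ]
 [ 0.6633  0.0341  0.08  ]
 [ 0.4802 -0.0068  0.08  ]
 [ 0.4478  0.189   0.08  ]] [0.5524 0.1114 0.08  ]
yaw 12.438068226686045
yaw 12.91552096839125
hole [0.5072 0.0998 0.08  ] [0.5043 0.101  0.08  ]
barL (array([0.486 , 0.2064, 0.1665]), np.float64(0.005864911132582897))
barR (array([ 0.5377, -0.0054,  0.1756]), np.float64(0.0020492764646506457))
sty top (array([ 0.5872, -0.2619,  0.1502]), np.float64(0.0012340820635709975))
sty base (array([ 0.5884, -0.2608,  0.0603]), np.float64(0.0006636252373915224))
tk a (array([ 0.441 , -0.248 ,  0.0624]), np.float64(0.018126916166680964))
tkb (array([ 0.4822, -0.2425,  0.1735]), np.float64(0.01873000831273576))
[ 0.5869 -0.2625  0.15  ] [ 0.5875 -0.2614  0.15  ] [ 0.5887 -0.2607  0.06  ] [ 0.5881 -0.261   0.06  ]
[[ 0.6265 -0.2444  0.06  ]
 [ 0.6084 -0.3041  0.06  ]
 [ 0.546  -0.2824  0.06  ]
 [ 0.5682 -0.2236  0.06  ]] [ 0.5873 -0.2636  0.06  ]
[[ 0.5699 -0.2219  0.06  ]
 [ 0.6258 -0.245   0.06  ]
 [ 0.6032 -0.3     0.06  ]
 [ 0.5476 -0.2786  0.06  ]] [ 0.5866 -0.2614  0.06  ]
```

```bash
cat >> h.py <<'E'
np.set_printoptions(precision=4,suppress=True)
def goto(tip,heading_deg,off=.173):
    """delta in tool axes to bring the point `off` ahead of the TCP to tip, tool straight down, jaw dir heading (mod 180)"""
    o=bot.get_obs();A=R.from_quat(o['tool_rot']).as_matrix()
    h0=np.degrees(np.arctan2(A[1,2],A[0,2]))
    best=None
    for k in(0,180):
        t=np.radians(heading_deg+k);B=np.c_[[0,0,-1],[-np.sin(t),np.cos(t),0],[np.cos(t),np.sin(t),0]]
        rv=R.from_matrix(A.T@B).as_rotvec()
        if best is None or np.linalg.norm(rv)<np.linalg.norm(best):best=rv
    tcp=np.array(tip)+[0,0,off]
    print('t',round(o['clock'],2),'tcp',o['eef_pos'],'tip',o['eef_pos']+off*A[:,0],'head',round(h0,2),'F',o['ft_force'],'w',round(o['grip_width'],4))
    print('axes y',A[:,1],'z',A[:,2]);print('joints',o['joint_pos'])
    print('shift(tool)',A.T@(tcp-o['eef_pos']),'rotvec',best)
E
python3 - <<'E'
from h import *
c=np.array([.550,.110,0]);ux=np.array([np.cos(np.radians(12.5)),np.sin(np.radians(12.5)),0])
p=c-.115*ux;p[2]=.23;print(p)
goto(p,102.5)
print((onz('top',388.4,271.6,.122)+onz('top',407.6,257.6,.122))/2)
E
```

```text
[0.4377 0.0851 0.23  ]
t 0.15 tcp [ 0.2178 -0.4499  0.404 ] tip [ 0.2176 -0.4496  0.231 ] head -64.17 F [ 0.0836  0.9955 -0.0134] w 0.0853
axes y [ 0.9001  0.4357 -0.    ] z [ 0.4357 -0.9001 -0.0016]
joints [-1.12    0.2413  0.004   1.3352 -0.      1.5708]
shift(tool) [ 0.0016  0.4311 -0.3857] rotvec [ 0.2327 -0.0016  0.0002]
[ 0.4622 -0.2453  0.122 ]
```

Call:
arm_command(
  moves=[0,0.028,-0.025,0,0,0,1,0,0.028,-0.025,0,0,0,1,0,0.028,-0.025,0,0,0,1,0,0.028,-0.025,0,0,0,1,0,0.028,-0.025,0,0,0,1,0,0.028,-0.025,0,0,0,1,0,0.028,-0.025,0,0,0,1,0,0.028,-0.025,0,0,0,1,0,0.028,-0.025,0,0,0,1,0,0.028,-0.025,0,0,0,1,0,0.028,-0.025,0,0,0,1,0,0.028,-0.025,0,0,0,1,0,0.028,-0.025,0,0,0,1,0,0.028,-0.025,0,0,0,1,0,0,0,0.08,0,0,1,0,0,0,0.08,0,0,1,0,0,0,0.07,0,0,1],
)

```text
clock: 1.57
eef_pos: [0.4263, 0.0587, 0.3993]
tool_rot: [0.446, 0.551, -0.444, 0.548]
ft_force: [-0.4, 0.0, 0.2]
grip_width: -0.0003
```

Run:
```python
from h import *
cv2.imwrite("pics/scene1.png",bot.camera("scene")[:,:,::-1])
goto([.4377,.0851,.14],102.5)
```

```text
t 1.62 tcp [0.4262 0.0585 0.3992] tip [0.4257 0.0592 0.2262] head -78.14 F [-0.0283  0.0708 -0.7148] w -0.0
axes y [ 0.9787  0.2055 -0.002 ] z [ 0.2055 -0.9786 -0.0048]
joints [ 0.1349  0.1064 -0.1738  1.2929  0.0046  3.0695]
shift(tool) [ 0.0862  0.0169 -0.0233] rotvec [-0.0112 -0.0048  0.002 ]
```

View pics/scene1.png

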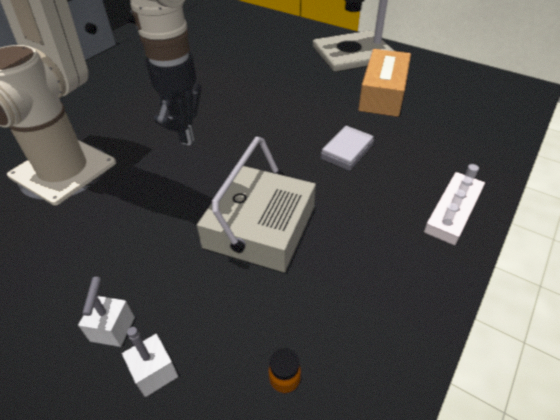

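The scene view shows the closed gripper in front of the unit, at about (185,135), with the bench otherwise unchanged. Joint 6 is close to its limit, so I'll back the heading off to about -71° before going down.

Call:
arm_command(
  moves=[0,0,0,-0.06,0,0,1,0,0,0,-0.06,0,0,1,0.02,0.004,-0.01,0,0,0,1,0.03,0.004,-0.01,0,0,0,1,0.03,0,0,0,0,0,1,0,0,0,0,0,0,1],
)

```text
clock: 2.12
eef_pos: [0.4273, 0.0806, 0.318]
tool_rot: [0.41, 0.578, -0.406, 0.577]
ft_force: [-1.5, -0.2, 0.3]
grip_width: -0.0003
```

Run:
```python
from h import *
cv2.imwrite("pics/scene2.png",bot.camera("scene")[:,:,::-1])
c=np.array([.550,.110,.14]);ux=np.array([np.cos(np.radians(12.5)),np.sin(np.radians(12.5)),0])
for d in(-.09,0,.05): goto(c+d*ux,-71)
```

```text
t 2.17 tcp [0.4282 0.0807 0.3205] tip [0.4289 0.0816 0.1475] head -70.5 F [0.5393 0.9184 0.7744] w -0.0002
axes y [0.9426 0.3338 0.0059] z [ 0.3338 -0.9426 -0.0035]
joints [ 0.185   0.1716 -0.3117  1.0823  0.0043  2.9863]
shift(tool) [0.0077 0.0352 0.0021] rotvec [ 0.0087 -0.0035 -0.0059]
t 2.17 tcp [0.4282 0.0807 0.3205] tip [0.4289 0.0816 0.1475] head -70.5 F [0.5393 0.9184 0.7744] w -0.0002
axes y [0.9426 0.3338 0.0059] z [ 0.3338 -0.9426 -0.0035]
joints [ 0.185   0.1716 -0.3117  1.0823  0.0043  2.9863]
shift(tool) [0.0082 0.1246 0.0131] rotvec [ 0.0087 -0.0035 -0.0059]
t 2.17 tcp [0.4282 0.0807 0.3205] tip [0.4289 0.0816 0.1475] head -70.5 F [0.5393 0.9184 0.7744] w -0.0002
axes y [0.9426 0.3338 0.0059] z [ 0.3338 -0.9426 -0.0035]
joints [ 0.185   0.1716 -0.3117  1.0823  0.0043  2.9863]
shift(tool) [0.0084 0.1742 0.0192] rotvec [ 0.0087 -0.0035 -0.0059]
```

View pics/scene2.png

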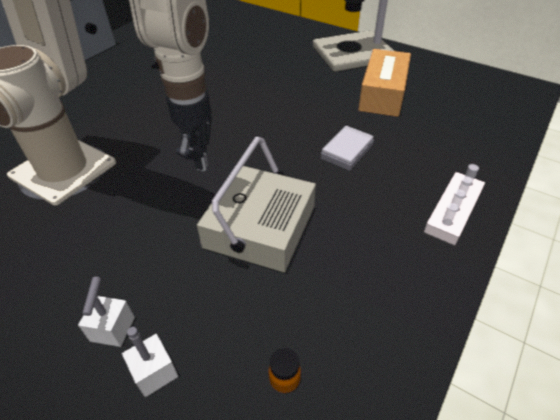

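The scene view shows the gripper down in front of the bar, with its tip at about (203,165). Now I push.

Call:
arm_command(
  moves=[0.004,0.012,0.001,0,0,0,1,0.004,0.012,0.001,0,0,0,1,0,0.012,0.001,0,0,0,1,0,0.012,0.001,0,0,0,1,0,0.012,0.001,0,0,0,1,0,0.012,0.001,0,0,0,1,0,0.012,0.001,0,0,0,1,0,0.012,0.001,0,0,0,1,0,0.012,0.001,0,0,0,1,0,0.012,0.001,0,0,0,1,0,0.012,0.001,0,0,0,1,0,0,0,0,0,0,1],
)

```text
clock: 3.17
eef_pos: [0.568, 0.1128, 0.3305]
tool_rot: [0.413, 0.574, -0.403, 0.581]
ft_force: [1.5, 0.2, -0.2]
grip_width: -0.0002
```

Run:
```python
from h import *
cv2.imwrite("pics/scene3.png",bot.camera("scene")[:,:,::-1])
c=np.array([.550,.110,.115]);ux=np.array([np.cos(np.radians(12.5)),np.sin(np.radians(12.5)),0])
for d in(.067,): goto(c+d*ux,-71)
```

```text
t 3.22 tcp [0.5673 0.1126 0.3306] tip [0.5699 0.1136 0.1576] head -70.5 F [-0.2869 -0.626   0.3654] w 0.0002
axes y [0.9425 0.3338 0.0166] z [ 0.3338 -0.9426 -0.0005]
joints [0.1953 0.4273 0.0749 1.2021 0.0029 2.9965]
shift(tool) [0.0434 0.0487 0.0049] rotvec [ 0.0087 -0.0006 -0.0166]
```

View pics/scene3.png

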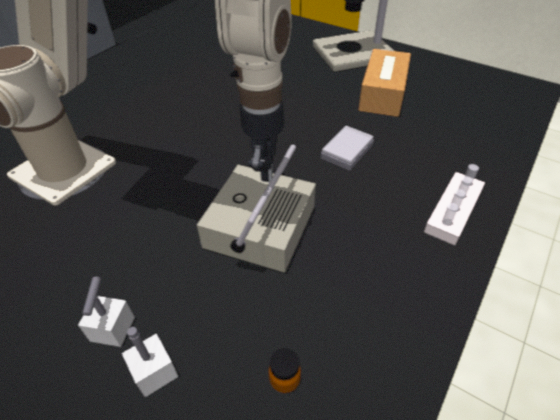

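The bar has swung past upright; it runs from about (293,150) to (240,243). I'll lower the tip and keep pushing.

Call:
arm_command(
  moves=[0.012,0.005,0.0005,0,0,0,1,0.012,0.006,0.0005,0,0,0,1,0.01,0.008,0.001,0,0,0,1,0.005,0.008,0.001,0,0,0,1,0.003,0.008,0.001,0,0,0,1,0.002,0.008,0.001,0,0,0,1,0.001,0.006,0,0,0,0,1,0,0,0,0,0,0,1],
)

```text
clock: 3.88
eef_pos: [0.6146, 0.1233, 0.2786]
tool_rot: [0.408, 0.579, -0.409, 0.576]
ft_force: [-3.7, -1.0, 2.7]
grip_width: -0.0002
```

Run:
```python
from h import *
cv2.imwrite("pics/scene4.png",bot.camera("scene")[:,:,::-1])
c=np.array([.550,.110,.115]);ux=np.array([np.cos(np.radians(12.5)),np.sin(np.radians(12.5)),0])
for d in(.067,): goto(c+d*ux,-71)
```

```text
t 3.93 tcp [0.6146 0.1233 0.2786] tip [0.614  0.1235 0.1056] head -70.55 F [-3.7371 -1.8754 -0.6628] w -0.0002
axes y [ 0.9429  0.3329 -0.0027] z [ 0.3329 -0.943  -0.0022]
joints [0.1976 0.5663 0.1611 1.1686 0.0018 2.9998]
shift(tool) [-0.0094  0.0012 -0.0009] rotvec [ 0.0078 -0.0022  0.0027]
```

View pics/scene4.png

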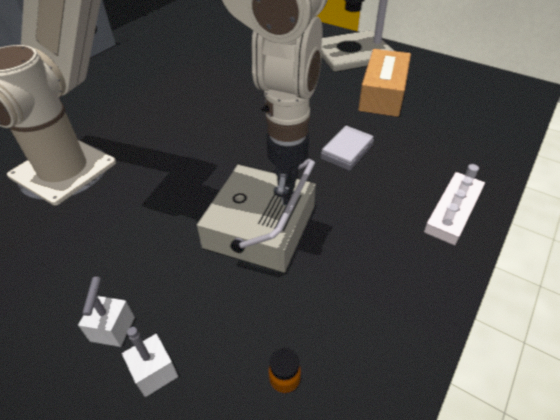

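The bar is now near the rear, from about (310,165) to (278,232), and resists with 3.7 N, which fits the detent. I'll push through it.

Call:
arm_command(
  moves=[-0.003,0.006,0.001,0,0,0,1,-0.003,0.006,0.001,0,0,0,1,-0.002,0.006,0.001,0,0,0,1,0,0.004,0,0,0,0,1,0,0.002,0,0,0,0,1],
)

```text
clock: 4.35
eef_pos: [0.6232, 0.1252, 0.2779]
tool_rot: [0.392, 0.593, -0.425, 0.561]
ft_force: [-6.4, -2.1, 4.1]
grip_width: 0.0003
```

Run:
```python
from h import *
im=bot.camera("scene")[:,:,::-1];cv2.imwrite("pics/scene5.png",cv2.resize(im[130:270,190:340],None,fx=4,fy=4))
c=np.array([.550,.110,.115]);ux=np.array([np.cos(np.radians(12.5)),np.sin(np.radians(12.5)),0])
for d in(.067,): goto(c+d*ux,-71)
uy=np.array([-ux[1],ux[0],0])
for v in(1.5,1.6,1.7,1.76,1.83):
    a=.611+v;p=c*[1,1,0]+ux*-.11*np.cos(a)+[0,0,.065+.11*np.sin(a)]
    for s in(1,-1):
        u=np.array(proj('scene',p+s*.1*uy));print(v,s,(u-[190,130])*4,p)
```

```text
t 4.4 tcp [0.6234 0.1253 0.2779] tip [0.6124 0.1231 0.1053] head -70.61 F [-9.9955 -3.926   4.9537] w -0.0002
axes y [ 0.9411  0.3319 -0.0642] z [ 0.332  -0.9432 -0.0096]
joints [0.1982 0.6124 0.2387 1.262  0.0005 3.001 ]
shift(tool) [-0.0096 -0.0084 -0.002 ] rotvec [ 0.0071 -0.0094  0.0643]
1.5 1 [439.5418  87.6637] [0.6052 0.1222 0.1593]
1.5 -1 [295.3837 349.7937] [0.6052 0.1222 0.1593]
1.6 1 [455.5989 100.4708] [0.6142 0.1242 0.1532]
1.6 -1 [314.4956 363.9465] [0.6142 0.1242 0.1532]
1.7 1 [470.3514 114.2239] [0.6224 0.1261 0.1462]
1.7 -1 [332.2121 378.923 ] [0.6224 0.1261 0.1462]
1.76 1 [478.5043 122.8549] [0.6271 0.1271 0.1416]
1.76 -1 [342.0826 388.2202] [0.6271 0.1271 0.1416]
1.83 1 [487.3004 133.2183] [0.6321 0.1282 0.1359]
1.83 -1 [352.8119 399.2898] [0.6321 0.1282 0.1359]
```

View pics/scene5.png

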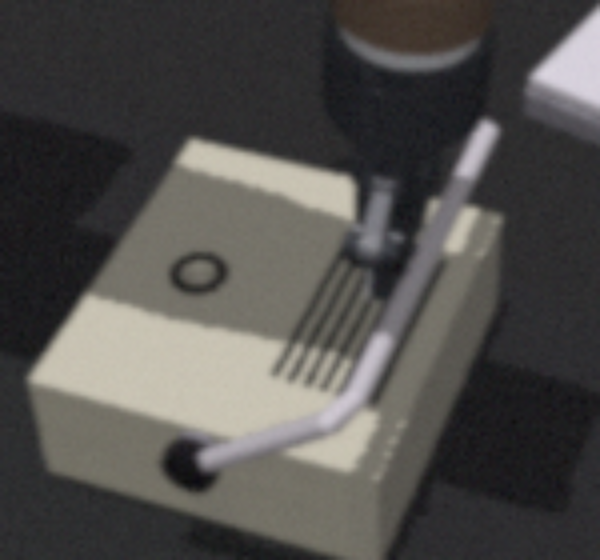

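The bar ends are at about (488,130) and (340,410) in the crop. That matches the projection for 1.83 rad, and the force rose as it would at a stop. I'll back off and verify.

Call:
arm_command(
  moves=[0,-0.008,0,0,0,0.03,1,0,-0.015,0,0,0,0.03,1,-0.02,-0.015,0,0,0,0,1,-0.04,-0.01,0,0,0,0,1,-0.04,0,0,0,0,0,1,-0.04,0,0,0,0,0,-1,-0.02,0,0,0,0,0,-1,0,0,0,0,0,0,-1],
)

```text
clock: 5.07
eef_pos: [0.5816, 0.1087, 0.4465]
tool_rot: [0.414, 0.577, -0.403, 0.578]
ft_force: [0.2, -0.7, 0.2]
grip_width: 0.0359
```

Run:
```python
from h import *
im=bot.camera("scene")[:,:,::-1];cv2.imwrite("pics/scene6.png",cv2.resize(im[130:270,190:340],None,fx=4,fy=4))
goto([.5875,-.2615,.250],-65)
```

```text
t 5.12 tcp [0.5817 0.1087 0.4453] tip [0.5834 0.1108 0.2724] head -70.53 F [0.879  0.4464 1.359 ] w 0.0435
axes y [0.9428 0.3331 0.0132] z [ 0.3332 -0.9428 -0.008 ]
joints [0.1826 0.4127 0.352  1.4983 0.01   2.9845]
shift(tool) [ 0.018  -0.1181  0.3512] rotvec [-0.0966 -0.0074 -0.0136]
```

View pics/scene6.png

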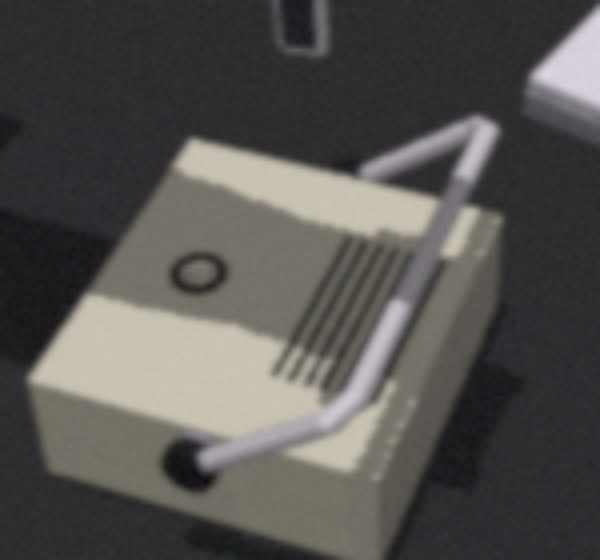

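Run:
```python
from h import *
im=bot.camera("top")[:,:,::-1].copy();cr=cv2.resize(im[180:280,200:310],None,fx=5,fy=5)
c=np.array([.550,.110,0]);ux=np.array([np.cos(np.radians(12.5)),np.sin(np.radians(12.5)),0]);uy=np.array([-ux[1],ux[0],0])
for v in(1.6,1.7,1.83):
    a=.611+v
    for s in(.075,-.075,.1,-.1):
        p=c+ux*-.11*np.cos(a)+[0,0,.065+.11*np.sin(a)]+s*uy;print(v,s,(np.array(proj('top',p))-[200,180])*5)
cv2.imwrite('pics/top6.png',cr)
```

```text
1.6 0.075 [ 99.7794 118.1866]
1.6 -0.075 [402.8263  61.1716]
1.6 0.1 [ 48.5693 127.8212]
1.6 -0.1 [452.6428  51.7992]
1.7 0.075 [ 98.1061 104.0726]
1.7 -0.075 [398.6121  47.7039]
1.7 0.1 [ 47.3313 113.5969]
1.7 -0.1 [448.0167  38.4366]
1.83 0.075 [96.5976 88.7474]
1.83 -0.075 [393.5608  33.223 ]
1.83 0.1 [46.4296 98.1275]
1.83 -0.1 [442.3908  24.093 ]
```

View pics/top6.png

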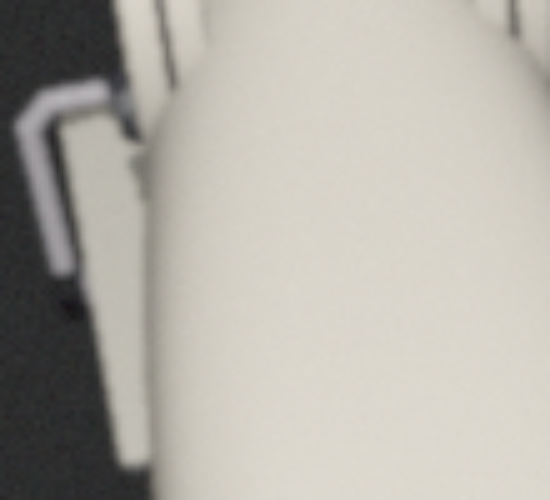

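The handle stays seated: in the top crop the bar at x≈97 sits at y≈92, and the projection for 1.83 rad is 89. Next is the stylus.

Call:
arm_command(
  moves=[0,-0.012,0.035,0,0,0,-1,0,-0.012,0.035,0,0,0,-1,0,-0.012,0.035,0,0,0,-1,0,-0.012,0.035,0,0,0,-1,0,-0.012,0.035,0,0,0,-1,0,-0.012,0.035,0,0,0,-1,0,-0.012,0.035,0,0,0,-1,0,-0.012,0.035,0,0,0,-1,0,-0.012,0.035,0,0,0,-1,0,-0.01,0.03,0,0,0,-1,0,0,0,-0.05,0,0,-1,0,0,0,-0.05,0,0,-1,0,0,0,0,0,0,-1],
)

```text
clock: 6.25
eef_pos: [0.59, -0.2719, 0.4035]
tool_rot: [0.377, 0.611, -0.374, 0.586]
ft_force: [0.6, 0.6, -0.7]
grip_width: 0.0853
```

Run:
```python
from h import *
goto([.5875,-.2615,.250],-65)
o=bot.get_obs()
cv2.imwrite("pics/wrist7.png",bot.camera("wrist")[:,:,::-1])
```

```text
t 6.25 tcp [ 0.59   -0.2719  0.4035] tip [ 0.5852 -0.268   0.2306] head -64.2 F [ 0.5842  0.6003 -0.7212] w 0.0853
axes y [ 0.9     0.4356 -0.0151] z [ 0.435  -0.8998 -0.0323]
joints [-0.4336  0.5711  0.4975  1.5317  0.0088  2.2573]
shift(tool) [-0.0192  0.002  -0.011 ] rotvec [ 0.0142 -0.0322  0.0154]
```

View pics/wrist7.png

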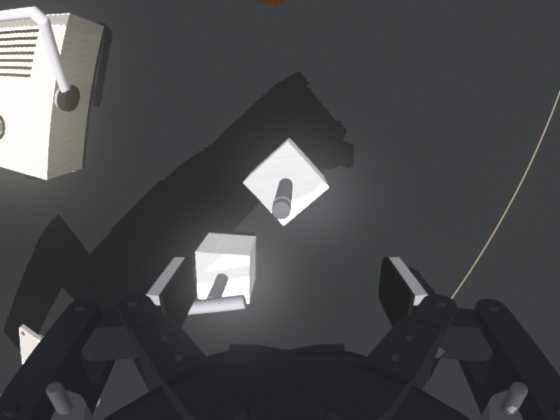

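The wrist view shows the stylus top at (281,208) in the farther stand and the T-key at (215,305).

Run:
```python
from h import *
o=bot.get_obs()
print(wonz(281,208,o,.15),wonz(286,182,o,.06))
goto([.5875,-.2615,.088],-65)
```

```text
[ 0.587  -0.2592  0.15  ] [ 0.5874 -0.2595  0.06  ]
t 6.3 tcp [ 0.5899 -0.2715  0.403 ] tip [ 0.5849 -0.2675  0.2302] head -64.27 F [-0.2873  0.9426 -0.7296] w 0.0854
axes y [ 0.9005  0.4346 -0.016 ] z [ 0.4339 -0.9003 -0.0333]
joints [-0.4331  0.5714  0.4966  1.5319  0.0088  2.259 ]
shift(tool) [ 0.1422  0.0044 -0.0053] rotvec [ 0.013  -0.0332  0.0162]
```

Call:
arm_command(
  moves=[0,0.004,-0.008,0.013,-0.033,0.016,-1,0.02,0,0,0,0,0,-1,0.02,0,0,0,0,0,-1,0,0,0,0,0,0,-1],
)

```text
clock: 6.63
eef_pos: [0.5908, -0.2604, 0.3577]
tool_rot: [0.381, 0.597, -0.381, 0.595]
ft_force: [-1.6, 1.4, -0.4]
grip_width: 0.085
```

Run:
```python
from h import *
goto([.5872,-.2607,.088],-65)
```

```text
t 6.63 tcp [ 0.5908 -0.2604  0.3577] tip [ 0.5905 -0.2602  0.1847] head -65.21 F [-1.6368  1.4481 -0.438 ] w 0.085
axes y [ 0.9078  0.4193 -0.0013] z [ 0.4193 -0.9078 -0.002 ]
joints [-0.4153  0.5576  0.3573  1.3728  0.0004  2.2936]
shift(tool) [ 0.0967 -0.0033 -0.0011] rotvec [-0.0036 -0.002   0.0013]
```

Call:
arm_command(
  moves=[0.01,-0.003,-0.001,0,0,0,-1,0.02,0,0,0,0,0,-1,0.02,0,0,0,0,0,-1,0.02,0,0,0,0,0,-1,0.018,0,0,0,0,0,-1,0,0,0,0,0,0,-1],
)

```text
clock: 7.13
eef_pos: [0.5889, -0.2561, 0.2677]
tool_rot: [0.381, 0.597, -0.38, 0.595]
ft_force: [-0.3, 1.1, 0.4]
grip_width: 0.0853
```

Run:
```python
from h import *
goto([.5872,-.2607,.088],-65)
cv2.imwrite("pics/wrist8.png",bot.camera("wrist")[:,:,::-1])
```

```text
t 7.13 tcp [ 0.5889 -0.2561  0.2677] tip [ 0.5886 -0.2557  0.0947] head -65.14 F [-0.2541  1.0721  0.369 ] w 0.0853
axes y [ 0.9073  0.4205 -0.0008] z [ 0.4205 -0.9073 -0.0028]
joints [-0.4105  0.604   0.1972  1.1666  0.0013  2.2971]
shift(tool) [ 0.0067 -0.0035  0.0035] rotvec [-0.0024 -0.0028  0.0008]
```

View pics/wrist8.png

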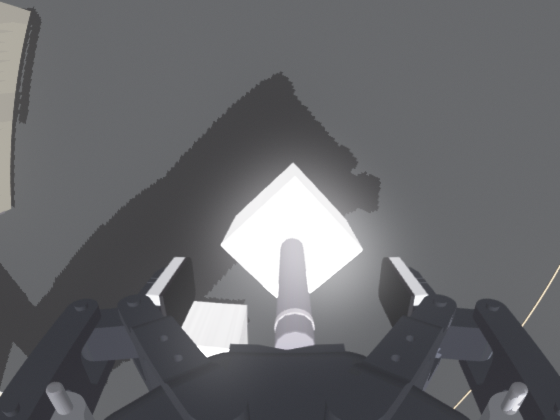

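The stylus, at about (293,300), stands between the pads. I'll centre it with +3 mm along z and close.

Call:
arm_command(
  moves=[0.004,-0.003,0.0035,0,0,0,-1,0,0,0,0,0,0,-1],
)

```text
clock: 7.35
eef_pos: [0.5891, -0.2605, 0.2676]
tool_rot: [0.381, 0.595, -0.38, 0.597]
ft_force: [0.1, 0.2, -0.3]
grip_width: 0.0855
```

Run:
```python
from h import *
goto([.5872,-.2607,.090],-65)
```

```text
t 7.35 tcp [ 0.5891 -0.2605  0.2676] tip [ 0.5896 -0.2604  0.0946] head -65.07 F [ 0.1491  0.2141 -0.3318] w 0.0855
axes y [0.9069 0.4214 0.0023] z [ 0.4214 -0.9069  0.0008]
joints [-0.4165  0.6058  0.2     1.163   0.0012  2.29  ]
shift(tool) [ 0.0046 -0.0019 -0.0006] rotvec [-0.0013  0.0008 -0.0023]
```

Call:
arm_command(
  moves=[0.002,-0.001,0,0,0,0,-1,0,0,0,0,0,0,1,0,0,0,0,0,0,1,0,0,0,0,0,0,1,0,0,0,0,0,0,1,0,0,0,0,0,0,1,0,0,0,0,0,0,1,0,0,0,0,0,0,1,0,0,0,0,0,0,1],
)

```text
clock: 8.1
eef_pos: [0.5892, -0.2608, 0.2716]
tool_rot: [0.382, 0.593, -0.378, 0.599]
ft_force: [-0.2, -0.0, -0.4]
grip_width: 0.0125
```

Run:
```python
from h import *
goto([.5872,-.2607,.090],-65)
cv2.imwrite("pics/wrist9.png",bot.camera("wrist")[:,:,::-1])
```

```text
t 8.1 tcp [ 0.5892 -0.2608  0.2716] tip [ 0.5909 -0.2607  0.0986] head -65.09 F [-0.2258 -0.0344 -0.3954] w 0.0125
axes y [0.9069 0.4212 0.0093] z [ 0.4211 -0.907   0.0038]
joints [-0.4176  0.5998  0.2006  1.1626  0.0045  2.2893]
shift(tool) [ 0.0086 -0.0018 -0.0009] rotvec [-0.0016  0.0038 -0.0093]
```

View pics/wrist9.png

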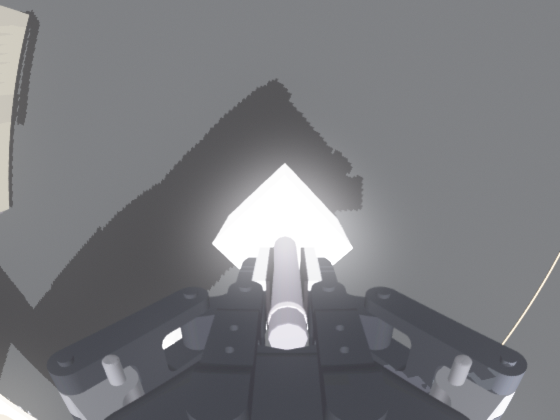

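The stylus is gripped (opening 12.5 mm) and still in its stand, running from about (287,245) to (287,325). Lifting.

Call:
arm_command(
  moves=[-0.015,0,0,0,0,0,1,-0.02,0,0,0,0,0,1,-0.02,0,0,0,0,0,1,-0.02,0,0,0,0,0,1,-0.02,0,0,0,0,0,1,-0.02,0,0,0,0,0,1,-0.01,0,0,0,0,0,1,0,0,0,0,0,0,1],
)

```text
clock: 8.82
eef_pos: [0.5893, -0.2623, 0.3984]
tool_rot: [0.381, 0.592, -0.38, 0.6]
ft_force: [-0.2, 0.1, -0.4]
grip_width: 0.0126
```

Run:
```python
from h import *
goto([.506,.1003,.145],-65,off=.2616)
cv2.imwrite("pics/wrist10.png",bot.camera("wrist")[:,:,::-1])
cv2.imwrite("pics/scene10.png",bot.camera("scene")[:,:,::-1])
```

```text
t 8.82 tcp [ 0.5893 -0.2623  0.3984] tip [ 0.5919 -0.2633  0.1368] head -65.13 F [-0.1632  0.0568 -0.4469] w 0.0126
axes y [0.9072 0.4206 0.0076] z [ 0.4205 -0.9073  0.0075]
joints [-0.419   0.5376  0.4288  1.4514  0.0008  2.2885]
shift(tool) [-0.0103  0.0771 -0.364 ] rotvec [-0.0023  0.0075 -0.0076]
```

View pics/wrist10.png

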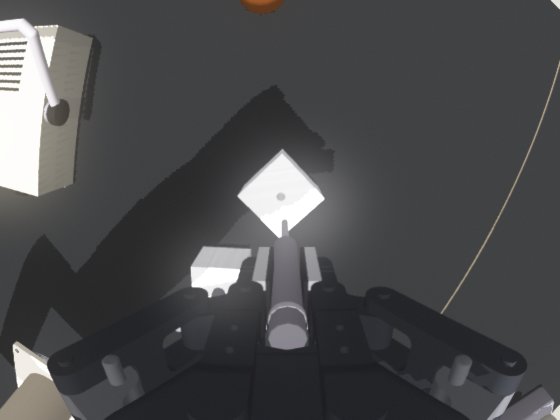

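View pics/scene10.png

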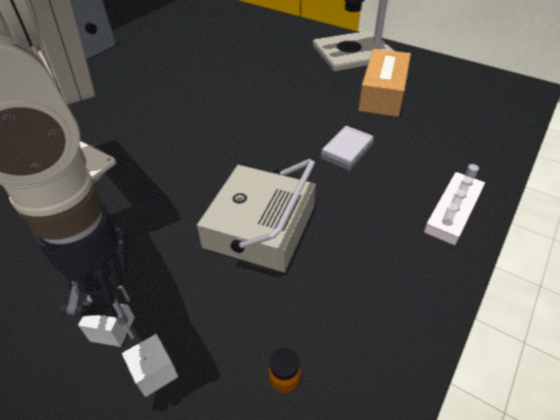

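The stylus is out of its stand, with its tip at (285,221) in the wrist view. I'll check the tip's place in the tool frame.

Run:
```python
from h import *
c=bot.get_calibration('wrist')
I=dict(tool_rot=np.array([0,0,0,1.]),eef_pos=np.zeros(3))
for uv in[(285,221),(285,219)]:
    o,d=wray(*uv,I)
    for x in(.255,.2616,.265): print(uv,o+d*(x-o[0])/d[0])
# shoulder bottom of grip ~ (286,238)
o,d=wray(286,238,I);print(o+d*(.2116-o[0])/d[0])
o,d=wray(288,334,I);print('top',o+d*(.1216-o[0])/d[0])
```

```text
(285, 221) [ 0.255  -0.0034 -0.001 ]
(285, 221) [ 0.2616 -0.0055 -0.001 ]
(285, 221) [ 0.265  -0.0066 -0.001 ]
(285, 219) [ 0.255  -0.0019 -0.001 ]
(285, 219) [ 0.2616 -0.004  -0.001 ]
(285, 219) [ 0.265 -0.005 -0.001]
[ 0.2116 -0.0002 -0.0002]
top [ 0.1216 -0.0019  0.0006]
```

Call:
arm_command(
  moves=[-0.002,0.007,-0.033,0,0,0,1,-0.002,0.007,-0.033,0,0,0,1,-0.002,0.007,-0.033,0,0,0,1,-0.002,0.007,-0.033,0,0,0,1,-0.002,0.007,-0.033,0,0,0,1,0,0.007,-0.033,0,0,0,1,0,0.007,-0.033,0,0,0,1,0,0.007,-0.033,0,0,0,1,0,0.007,-0.033,0,0,0,1,0,0.007,-0.033,0,0,0,1,0,0.007,-0.03,0,0,0,1,0,0,0,0,0,0,1],
)

```text
clock: 9.92
eef_pos: [0.5012, 0.108, 0.3828]
tool_rot: [0.378, 0.601, -0.389, 0.588]
ft_force: [0.1, -0.6, -1.7]
grip_width: 0.0124
```

Run:
```python
from h import *
goto([.506,.1003,.110],-65,off=.2616)
cv2.imwrite("pics/wrist11.png",bot.camera("wrist")[:,:,::-1])
im=bot.camera("scene")[:,:,::-1]; cv2.imwrite("pics/scene11.png",cv2.resize(im[110:250,180:320],None,fx=4,fy=4))
```

```text
t 9.92 tcp [0.5012 0.108  0.3828] tip [0.4951 0.1073 0.1213] head -65.68 F [ 0.1172 -0.5828 -1.6656] w 0.0124
axes y [ 0.911   0.4119 -0.0223] z [ 0.4118 -0.9112 -0.0072]
joints [0.2117 0.2867 0.0089 1.3163 0.0024 2.9287]
shift(tool) [0.0111 0.0015 0.0091] rotvec [-0.0118 -0.0074  0.0223]
```

View pics/wrist11.png

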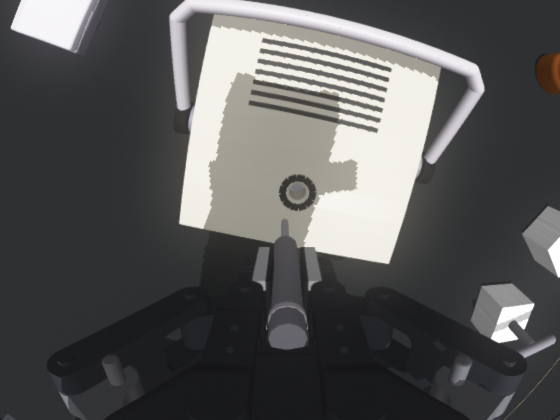

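View pics/scene11.png

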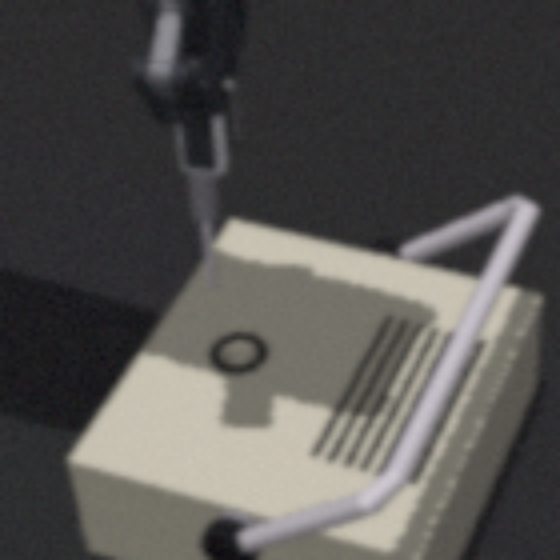

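The wrist view shows the handle seated, the hole at (297,192) and the tip at (285,221).

```bash
cat >> h.py <<'E'
def tipcalc(tip_uv,hole_uv,L=.2616,o=None):
    o=o or bot.get_obs();A=R.from_quat(o['tool_rot']).as_matrix()
    I=dict(tool_rot=np.array([0,0,0,1.]),eef_pos=np.zeros(3))
    c,d=wray(*tip_uv,I);t=c+d*(L-c[0])/d[0];w=o['eef_pos']+A@t
    hw=wonz(*hole_uv,o,.08) if hole_uv else None
    print('tip tool',t,'world',w,'hole(wrist)',hw)
    H=np.array([.506,.1003,.08]);
    print('need tool: by world est',A.T@(H-w), 'by wrist',None if hw is None else A.T@(hw-w))
E
python3 - <<'E'
from h import *
tipcalc((285,220),(297,192))
T=lambda x,y:(x/4+180-.4,y/4+110-.4)
print(onz('scene',*T(240,353),.08))
o,d=ray('scene',*T(213,287));print('tip ray at z=.12',onz('scene',*T(213,287),.12),onz('scene',*T(213,287),.11))
E
```

```text
tip tool [ 0.2616 -0.0048 -0.001 ] world [0.4912 0.1025 0.1214] hole(wrist) [0.5055 0.0981 0.08  ]
need tool: by world est [0.041  0.0136 0.0083] by wrist [0.0411 0.0122 0.0101]
[0.5057 0.101  0.08  ]
tip ray at z=.12 [0.491  0.1024 0.12  ] [0.4835 0.1105 0.11  ]
```

Call:
arm_command(
  moves=[0,0.007,0.0075,0,-0.007,0.022,1,0.015,0,0,0,0,0,1,0,0,0,0,0,0,1],
)

```text
clock: 10.27
eef_pos: [0.5133, 0.0978, 0.3658]
tool_rot: [0.384, 0.591, -0.386, 0.595]
ft_force: [-1.4, -0.4, -1.3]
grip_width: 0.0124
```

Run:
```python
from h import *
goto([.506,.1003,.110],-65,off=.2616)
cv2.imwrite("pics/wrist12.png",bot.camera("wrist")[100:300,180:400,::-1].repeat(3,0).repeat(3,1))
im=bot.camera("scene")[:,:,::-1]; cv2.imwrite("pics/scene12.png",cv2.resize(im[130:230,190:300],None,fx=5,fy=5))
```

```text
t 10.27 tcp [0.5133 0.0978 0.3658] tip [0.514  0.0966 0.1042] head -66.0 F [-1.4067 -0.3733 -1.2565] w 0.0124
axes y [0.9136 0.4067 0.0006] z [ 0.4067 -0.9136  0.0052]
joints [ 0.1895  0.304  -0.0122  1.2528 -0.0049  2.9123]
shift(tool) [-0.0059 -0.0057 -0.0052] rotvec [-0.0175  0.0052 -0.0006]
```

View pics/wrist12.png

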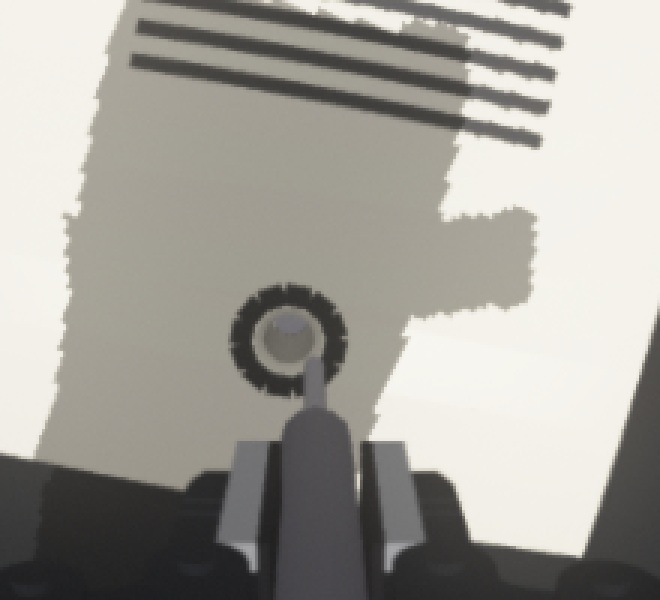

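View pics/scene12.png

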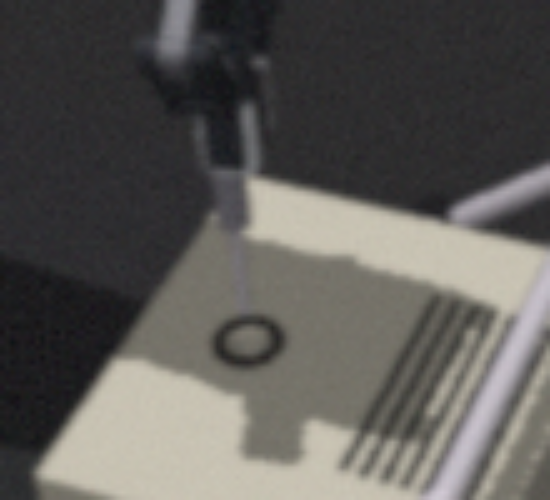

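The wrist crop puts the tip at about (284.7,219.5) and the hole at (276.3,213.5).

Run:
```python
from h import *
tipcalc((284.7,219.5),(276.3,213.3))
print(onz('scene',240/5+190-.4,303/5+130-.4,.104))
```

```text
tip tool [ 0.2616 -0.0044 -0.0013] world [0.5112 0.0963 0.1068] hole(wrist) [0.5058 0.1015 0.08  ]
need tool: by world est [ 0.0267 -0.0033 -0.0059] by wrist [ 0.0267 -0.003  -0.0071]
[0.5045 0.0989 0.104 ]
```

Call:
arm_command(
  moves=[0,-0.003,-0.006,0,0,0,1,0,0,0,0,0,0,1,0,0,0,0,0,0,1,0,0,0,0,0,0,1],
)

```text
clock: 10.7
eef_pos: [0.5098, 0.0999, 0.3703]
tool_rot: [0.388, 0.588, -0.386, 0.596]
ft_force: [-0.1, 0.2, -0.9]
grip_width: 0.013
```

Run:
```python
from h import *
for i in range(2): im=bot.camera("scene")
goto([.506,.1003,.110],-65,off=.2616)
im=im[:,:,::-1]; cv2.imwrite("pics/scene13.png",cv2.resize(im[150:220,210:280],None,fx=8,fy=8,interpolation=cv2.INTER_CUBIC))
w=bot.camera("wrist")[150:270,230:340,::-1];cv2.imwrite("pics/wrist13.png",cv2.resize(w,None,fx=5,fy=5,interpolation=cv2.INTER_CUBIC))
goto([.506,.1003,.110],-65,off=.2616)
```

```text
t 10.8 tcp [0.5098 0.1001 0.3703] tip [0.5125 0.0992 0.1087] head -66.3 F [ 0.5224  0.1338 -0.085 ] w 0.0123
axes y [0.9156 0.402  0.0081] z [ 0.402  -0.9156  0.0072]
joints [ 0.1951  0.2921 -0.0167  1.2525 -0.0052  2.9229]
shift(tool) [-0.0014 -0.0034 -0.0018] rotvec [-0.0226  0.0073 -0.0081]
t 10.85 tcp [0.5098 0.1001 0.3702] tip [0.5125 0.0993 0.1086] head -66.29 F [-0.7445 -0.1587 -0.782 ] w 0.0125
axes y [0.9156 0.4021 0.0079] z [ 0.4021 -0.9156  0.0071]
joints [ 0.1952  0.2923 -0.0168  1.2524 -0.0052  2.923 ]
shift(tool) [-0.0015 -0.0034 -0.0017] rotvec [-0.0225  0.0072 -0.0078]
```

View pics/wrist13.png

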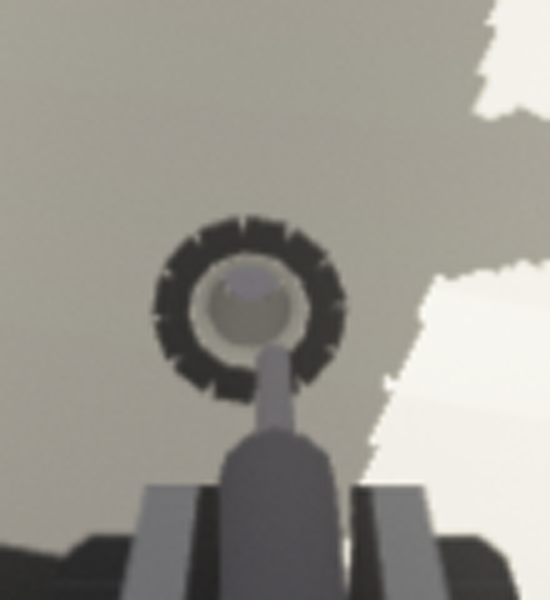

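View pics/scene13.png

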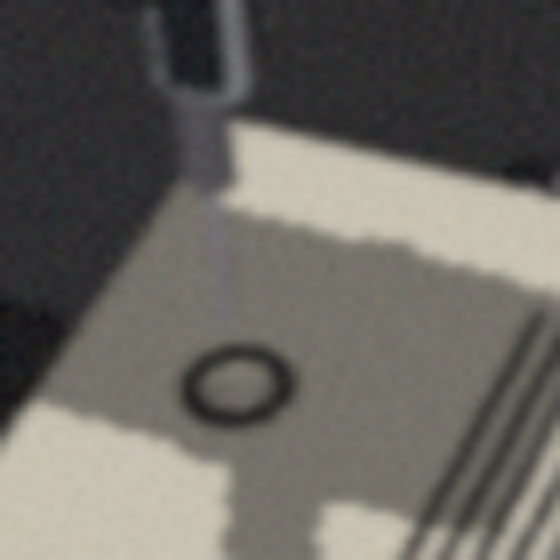

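Run:
```python
from h import *
tipcalc((284.8,219.3),(279.6,211.6))
o=bot.get_obs();A=R.from_quat(o['tool_rot']).as_matrix()
def tr(w,s):
    a,d=wray(*w,o);b,e=ray('scene',*s);e=e/np.linalg.norm(e)
    k=np.linalg.lstsq(np.c_[d,-e],b-a,rcond=None)[0];p,q=a+k[0]*d,b+k[1]*e
    return (p+q)/2,np.linalg.norm(p-q),A.T@((p+q)/2-o['eef_pos'])
t=tr((284.8,219.3),(226/8+209.6,315/8+149.6));h=tr((279.6,211.6),(238/8+209.6,385/8+149.6))
print('tip',t);print('hole',h);print('diff tool',h[2]-t[2], 'world',h[0]-t[0])
```

```text
tip tool [ 0.2616 -0.0042 -0.0012] world [0.5081 0.0986 0.1085] hole(wrist) [0.5046 0.1017 0.08  ]
need tool: by world est [ 0.0285 -0.0015 -0.0026] by wrist [ 0.0285 -0.0022 -0.0045]
tip (array([0.5074, 0.0983, 0.1092]), np.float64(0.001991198242490262), array([ 0.2609, -0.005 , -0.0012]))
hole (array([0.5044, 0.1017, 0.0791]), np.float64(3.058364635191297e-05), array([ 0.2909, -0.0067, -0.0057]))
diff tool [ 0.03   -0.0016 -0.0045] world [-0.003   0.0034 -0.0301]
```

Call:
arm_command(
  moves=[0,-0.001,-0.003,0,0.007,-0.008,1,0.006,0,0,0,0,0,1,0.006,0,0,0,0,0,1,0,0,0,0,0,0,1],
)

```text
clock: 11.18
eef_pos: [0.5075, 0.1031, 0.3575]
tool_rot: [0.387, 0.592, -0.386, 0.592]
ft_force: [-0.6, -0.0, 0.2]
grip_width: 0.0129
```

Run:
```python
from h import *
goto([.506,.1003,.110],-65,off=.2616)
o=bot.get_obs()
w=bot.camera("wrist")[150:270,230:340,::-1];cv2.imwrite("pics/wrist14.png",cv2.resize(w,None,fx=5,fy=5,interpolation=cv2.INTER_CUBIC))
tipcalc((284.8,219.3),None,o=o)
```

```text
t 11.18 tcp [0.5075 0.1031 0.3575] tip [0.5075 0.1032 0.0959] head -66.25 F [-0.574  -0.0308  0.1634] w 0.0129
axes y [0.9153 0.4027 0.0001] z [ 0.4027 -0.9153 -0.0005]
joints [ 0.2003  0.3008 -0.0389  1.2311  0.0005  2.9274]
shift(tool) [-0.0141 -0.0025  0.0019] rotvec [-0.0218 -0.0005 -0.0001]
tip tool [ 0.2616 -0.0042 -0.0012] world [0.5031 0.1026 0.0959] hole(wrist) None
need tool: by world est [0.0159 0.0017 0.0032] by wrist None
```

View pics/wrist14.png

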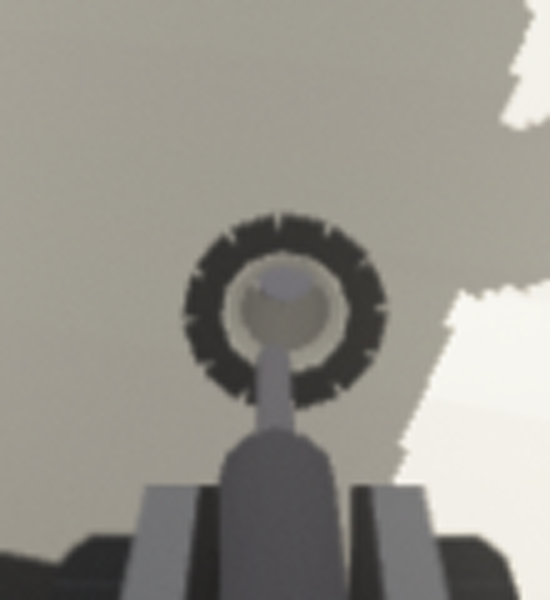

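Run:
```python
from h import *
tipcalc((284.8,219.3),(286.8,211.8))
```

```text
tip tool [ 0.2616 -0.0042 -0.0012] world [0.5033 0.1026 0.0962] hole(wrist) [0.5049 0.1017 0.08  ]
need tool: by world est [0.0162 0.0016 0.0032] by wrist [0.0162 0.0011 0.0015]
```

Call:
arm_command(
  moves=[0.002,0.0015,0.0025,0,0,0,1,0.006,0,0,0,0,0,1,0.006,0,0,0,0,0,1,0,0,0,0,0,0,1],
)

```text
clock: 11.57
eef_pos: [0.5103, 0.1013, 0.3422]
tool_rot: [0.386, 0.592, -0.386, 0.592]
ft_force: [-0.3, 0.2, -1.0]
grip_width: 0.0127
```

Run:
```python
from h import *
goto([.506,.1003,.110],-65,off=.2616)
o=bot.get_obs()
w=bot.camera("wrist")[150:270,230:340,::-1];cv2.imwrite("pics/wrist15.png",cv2.resize(w,None,fx=5,fy=5,interpolation=cv2.INTER_CUBIC))
tipcalc((284.8,219.3),None,o=o)
```

```text
t 11.57 tcp [0.5103 0.1013 0.3422] tip [0.5103 0.1013 0.0806] head -66.25 F [-0.307   0.2384 -0.9829] w 0.0127
axes y [0.9153 0.4028 0.0002] z [ 0.4028 -0.9153 -0.0003]
joints [ 0.1958  0.3156 -0.0595  1.1956  0.0003  2.9228]
shift(tool) [-0.0294 -0.0043 -0.0009] rotvec [-0.0217 -0.0003 -0.0002]
tip tool [ 0.2616 -0.0042 -0.0012] world [0.506  0.1007 0.0806] hole(wrist) None
need tool: by world est [ 0.0006 -0.0001  0.0004] by wrist None
```

View pics/wrist15.png

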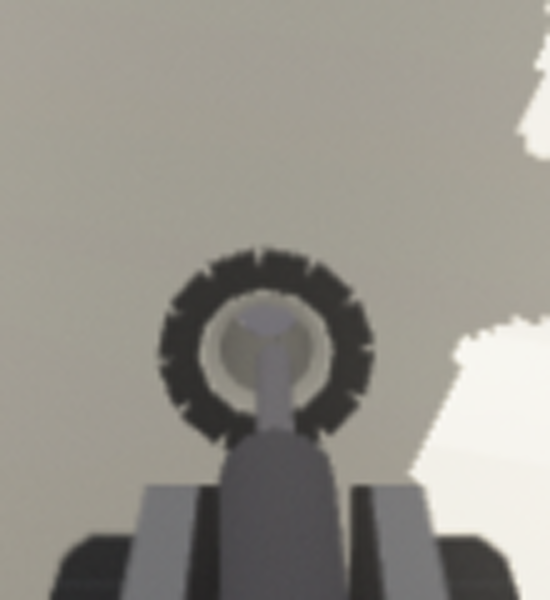

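The tip at (275,342) lies within the hole, whose centre is (266,351), about 1.4 mm off. Going down.

Call:
arm_command(
  moves=[0.004,-0.001,-0.0015,0,0,0,1,0.006,0,0,0,0,0,1,0.006,0,0,0,0,0,1,0,0,0,0,0,0,1],
)

```text
clock: 11.95
eef_pos: [0.5088, 0.1023, 0.3252]
tool_rot: [0.387, 0.592, -0.386, 0.592]
ft_force: [0.2, 0.2, -0.3]
grip_width: 0.0123
```

Run:
```python
from h import *
goto([.506,.1003,.110],-65,off=.2616)
tipcalc((284.8,219.3),None)
w=bot.camera("wrist")[150:270,230:340,::-1];cv2.imwrite("pics/wrist16.png",cv2.resize(w,None,fx=5,fy=5,interpolation=cv2.INTER_CUBIC))
```

```text
t 11.95 tcp [0.5088 0.1023 0.3252] tip [0.509  0.1025 0.0636] head -66.25 F [ 0.2037  0.2401 -0.3002] w 0.0123
axes y [0.9153 0.4027 0.0011] z [ 0.4027 -0.9153 -0.0002]
joints [ 0.1984  0.3254 -0.0921  1.1524  0.0004  2.9255]
shift(tool) [-0.0464 -0.0033  0.0007] rotvec [-0.0218 -0.0002 -0.0011]
tip tool [ 0.2616 -0.0042 -0.0012] world [0.5046 0.1019 0.0636] hole(wrist) None
need tool: by world est [-0.0164  0.0006  0.002 ] by wrist None
```

View pics/wrist16.png

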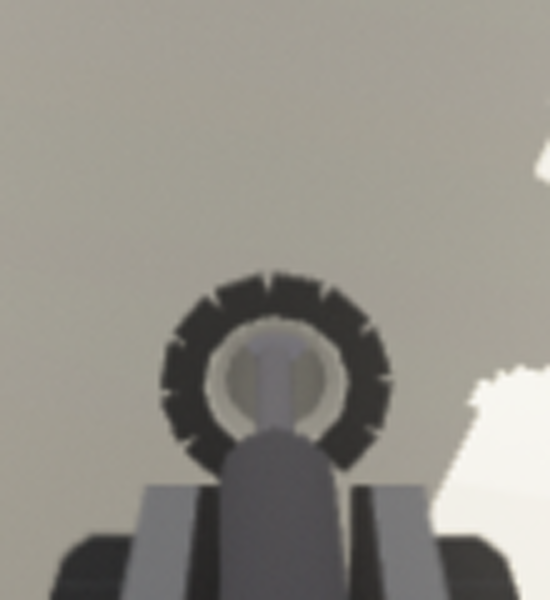

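The tip is inside the hole and well centred, with no side force. Continuing to the button.

Call:
arm_command(
  moves=[0.004,0,0,0,0,0,1,0.004,0,0,0,0,0,1,0.004,0,0,0,0,0,1,0.003,0,0,0,0,0,1],
)

```text
clock: 12.33
eef_pos: [0.5097, 0.1026, 0.3117]
tool_rot: [0.388, 0.591, -0.385, 0.593]
ft_force: [-1.9, 6.0, 12.5]
grip_width: 0.0124
```

Run:
```python
from h import *
goto([.506,.1003,.110],-65,off=.2616)
tipcalc((284.8,219.3),None)
```

```text
t 12.33 tcp [0.5097 0.1026 0.3117] tip [0.5112 0.1032 0.0501] head -66.25 F [-1.9437  5.9953 12.4909] w 0.0124
axes y [0.9153 0.4028 0.0059] z [ 0.4028 -0.9153  0.0003]
joints [ 0.1984  0.3362 -0.1143  1.1144  0.001   2.9255]
shift(tool) [-0.06   -0.004   0.0007] rotvec [-0.0218  0.0004 -0.0059]
tip tool [ 0.2616 -0.0042 -0.0012] world [0.5068 0.1026 0.05  ] hole(wrist) None
need tool: by world est [-0.03   -0.0015  0.0017] by wrist None
```

12.5 N at tip z ≈ 0.050, so the button is at its bottom (expected 0.051). I'll check that the hold is steady before handing in.

Run:
```python
from h import *
for i in range(8):
    im=bot.camera("scene");o=bot.get_obs();print(o['clock'],o['eef_pos'],o['ft_force'],o['grip_width'])
cv2.imwrite("pics/scene17.png",cv2.resize(im[110:250,180:330,::-1],None,fx=4,fy=4))
cv2.imwrite("pics/wrist17.png",bot.camera("wrist")[:,:,::-1])
```

```text
12.3833 [0.5097 0.103  0.3117] [-1.9101  2.5045  6.037 ] 0.012714223197820796
12.4333 [0.5096 0.1031 0.3118] [-1.2191  1.3609  4.8145] 0.012615398278772325
12.4833 [0.5096 0.1031 0.3119] [-1.7041  2.2467  4.1347] 0.012357549719697023
12.5333 [0.5095 0.1031 0.3119] [-1.8419  2.6302  4.5277] 0.01227965549459759
12.5833 [0.5096 0.1031 0.3118] [-1.2172  2.0329  5.1202] 0.012379696889688574
12.6333 [0.5096 0.1031 0.3118] [-2.0861  3.5684  5.4551] 0.012589357307694867
12.6833 [0.5096 0.1031 0.3118] [-0.4578  2.6054  5.3119] 0.012553328109482313
12.7333 [0.5096 0.1031 0.3118] [-1.5183  3.0009  5.634 ] 0.012390579640084361
```

View pics/scene17.png

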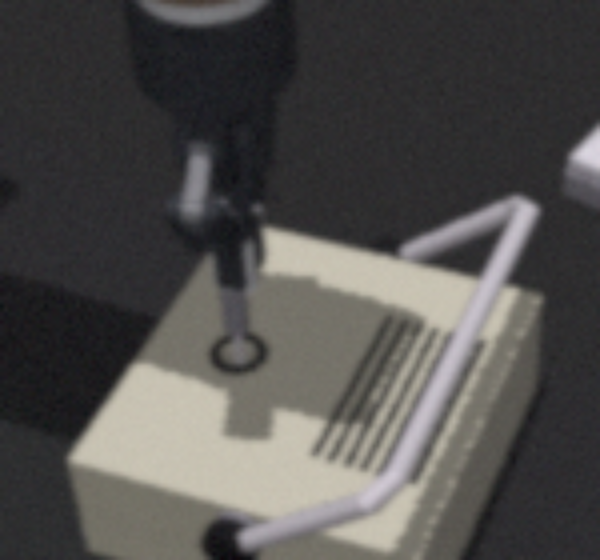

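View pics/wrist17.png

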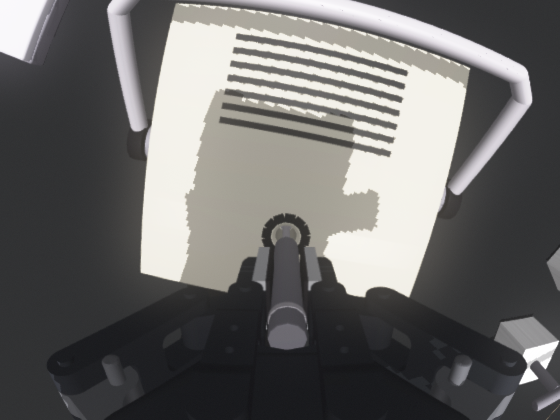

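The hold is steady at about 5 N, but that is close to the 4.3 N that 3.2 mm of travel needs. I'll press harder.

Call:
arm_command(
  moves=[0.005,0,0.001,0,0,0,1,0.006,0,0.001,0,0,0,1],
)

```text
clock: 12.95
eef_pos: [0.5132, 0.1034, 0.3091]
tool_rot: [0.394, 0.589, -0.378, 0.596]
ft_force: [-6.7, 4.9, 34.4]
grip_width: 0.0127
```

Run:
```python
from h import *
for i in range(8):
    im=bot.camera("scene");o=bot.get_obs();print(o['clock'],o['eef_pos'],o['ft_force'],o['grip_width'])
tipcalc((284.8,219.3),None)
```

```text
13.0 [0.5138 0.1036 0.3089] [ 0.7368  4.4148 18.3827] 0.012501928506602753
13.05 [0.5138 0.1036 0.3089] [-0.6643  4.9159 18.5006] 0.012214120575335309
13.1 [0.5138 0.1037 0.309 ] [-0.9332  4.5809 18.0627] 0.012262460430275244
13.15 [0.5138 0.1037 0.309 ] [-1.1407  4.6811 19.112 ] 0.012366321645179874
13.2 [0.5138 0.1037 0.309 ] [-0.3512  4.5784 18.5619] 0.012596307828142932
13.25 [0.5138 0.1037 0.309 ] [ 0.1443  5.6578 17.782 ] 0.012505619603049176
13.3 [0.5138 0.1037 0.309 ] [ 0.0093  4.6499 18.6018] 0.012540678743520772
13.35 [0.5137 0.1037 0.309 ] [-2.0899  5.3735 18.9725] 0.012374075894397148
tip tool [ 0.2616 -0.0042 -0.0012] world [0.5151 0.1066 0.0473] hole(wrist) None
need tool: by world est [-0.0329 -0.0101  0.0019] by wrist None
```

Run:
```python
from h import *
cv2.imwrite("pics/wrist18.png",bot.camera("wrist")[:,:,::-1])
im=bot.camera("scene");cv2.imwrite("pics/scene18.png",im[:,:,::-1])
o=bot.get_obs();print(o['clock'],o['ft_force'],o['ft_torque'],R.from_quat(o['tool_rot']).as_matrix()[:,0])
```

```text
13.45 [-0.6885  5.0024 18.4681] [ 1.3836  0.2886 -0.0722] [ 0.0221  0.0134 -0.9997]
```

View pics/wrist18.png

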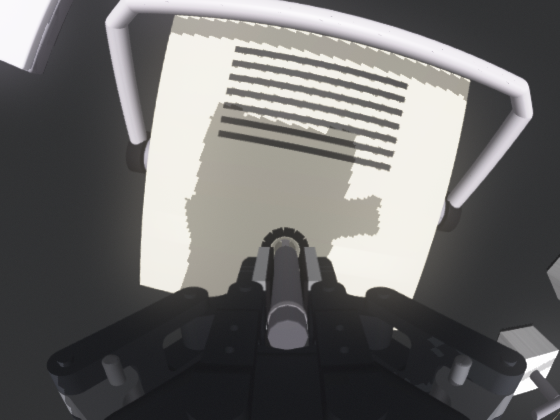

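View pics/scene18.png

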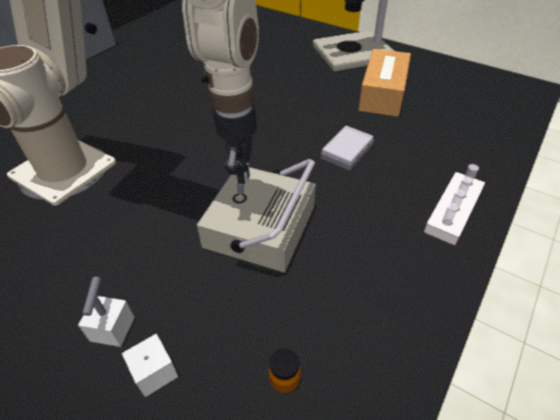

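The stylus is in the hole at about (240,195), nearly upright, with a steady 18.5 N push. The handle is at the rear, and the T-key, jar and box have not moved. Handing in.

```bash
python3 -c "
from workcell import bot
print(bot.job_done());o=bot.get_obs();print(o['clock'],o['ft_force'],o['grip_width'])"
```

```text
the job is handed in; nothing more can be done
None
the job is handed in; nothing more can be done
```

The job is handed in at about 13.5 s of the 64 s allowed. The handle is swung back, and the stylus is holding the button down. No verdict was reported.

- **Handle:** I pushed it back with the closed fingers until the force rose at the end stop, then backed off. Afterwards both fixed cameras put the bar within a few pixels of where it should be at 1.83 rad. It was still there in the last pictures.
- **Stylus and button:** I lifted the stylus out of its stand, centred it over the hole to within about 1.5 mm using the wrist camera, and lowered it. My first press held at only about 5 N, too close to what the button needs, so I pressed harder.
- **Last checks:** The upward force was steady at 18–19 N for about half a second with no drift, the fingers were still closed on the stylus (about 12.5 mm opening), and the tool was about 1.5° off vertical. The T-key, jar and sample box looked unmoved.
- **What disagreed:**
  - After the final press, the tip position worked out from the arm's pose came out about 11 mm off the hole's centre and about 4 mm too deep. The pictures still showed the stylus in the hole, so I think it pivoted or slipped slightly in the fingers.
  - A side force of about 5 N remained, probably from the tip touching the hole's wall.

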